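Lid on, dial set, start the rice cooker

ROBOT

A 6-joint arm with a two-finger parallel gripper is mounted at the origin on the work surface. World frame = base frame: x ahead of the robot, y to its left, z up, the work surface at z = 0. Lengths are in m, angles in rad, forces in N, time in s.
With the tool pointing down it reaches from about 0.275 to 0.75 m from the base axis. Payload 10.2 kg.
Tool frame: the origin (TCP) lies at the very end of the fingers, on their centre line; the grasp point (between the pads) lies 19 mm behind it; z points along the fingers, y is the line along which they close (so a half turn about z gives the same grasp; the last joint's range is limited). The gripper opens to 88 mm and grips with 3 to 60 N. Pads are 18 mm wide; open, the fingers measure 123 mm over their backs; the gripper's body (75 mm by 187 mm) begins 45 mm behind the grasp point.
Start: joints at [1.072, 0.313, 1.498, -0, 1.331, -0.223], TCP at [0.143, 0.505, 0.239] pointing down, gripper open.
Joint ranges: [-2.94, 2.94], [-0.97, 2.17], [0.19, 2.56], [-1.23, 4.37], [0.02, 3.11], [-2.88, 2.88]. Speed limits (rad/s): [2.39, 2.39, 3.01, 3.14, 3.14, 3.14].

INTERFACE

Orientations are given as a unit quaternion [w, x, y, z].
In Python, from workcell import * gives the robot as it stands.
- The arm moves only by the tool carry_out, never from a script. Its argument "rows" is a list of rows, each a list of 3 entries, a list of its own where there are three numbers: the shift along the tool's x, y, z as a fraction of full scale, then the turn, a rotation vector about the tool's x, y, z as a fraction of full scale, then the opening, from -1 (shut) to 1 (fully open). A call has 1 to 12 rows; each row is the pose to reach, as a shift and turn from the pose commanded when the call began, along the tool's axes at that moment, turning the shorter way round; what a row does not reach only later rows make up. Full scale, the value 1, is 12 cm for a shift and 180 degrees for a turn. A row lasts 1/10 s, in which the tool goes at most 50 mm and 8.59 degrees, less where a joint would pass 70% of its speed; a pose out of reach is approached as far as the arm can. A call with a number of a shift or a turn outside -1 to 1 is refused whole. A call with a gripper value outside its range is refused whole. The fingers move at their own pace and stop on an object; the grip force is fixed at half the most. Time passes only in rows, so rows that repeat a pose let the fingers close. It gives the time, the measured TCP pose, the force, the opening and the grip force at its end, in the units of the state.
- read_state(): the state, without advancing time (a new reading comes with each control period).
- get_image(name): name is "side" or "top"; returns the picture (400x640x3 uint8, red, green, blue); there is no depth.
- camera_info(name): a dict with "K" (3x3 intrinsics, pixels), "position" and "attitude" of the camera in the world. Camera axes: x right, y up, looking along -z (the intrinsics and any distortion apply to the point x, -y, -z); pixel columns grow to the right and rows downward; lengths in m; the calibration is good to about 2 mm. A picture is of the moment at which its call begins. camera_info takes no time and is no camera call.
- close_job(): hands the job in; it is judged then, once.
Trained networks look in the newest picture that a camera, given by its name, has taken for a name from the list of things; names that differ only in an ending like _2 or _b are one class to them, and where a whole thing is asked for, a point or a joint stands for the part that bears it (a point fixed in the world has none). Each returns a list of dicts, best first, with "confidence" (0 to 1); they miss things now and then, are a little off and sometimes report something else, mostly with a low value. They report only what shows in the picture. A call takes as long as a camera call.
- find_in(label, camera): "point" ([x, y, z] in m, in world coordinates, good to about 4 mm: the middle of the surface that is visible of it).
The state is a dict: "t": time; "qpos": joint angles; "joint_vel": joint speeds; "effort": joint torques, N m; "ee_pos": TCP position; "eef_rot": TCP orientation; "ft_force": force on the tool from outside, world axes, zero at the start; "moment": the same for the moment, N m; "finger_gap": finger opening in m; "gripper_force": force on a finger pad.
Only numpy, scipy, OpenCV 4.12 (cv2) and the standard library are available. Lean on these libraries where they do the work, as an engineer would, in place of code of your own. Each camera call takes 0.05 s, during which the arm holds its last target. There are 200 camera calls.

TASK

Start the rice cooker: put its steel lid on the pot so that it sits flat on the rim, and turn the dial's pointer to the mark with two bars. Then press the start lever right down to its stop so that it stays down when you let go. Leave the saucepan lid, the bowl of onions, the rice cup and the rice paddle standing where they are.

Things in the scene. Friction and masses are not known exactly. Their poses are not given: they have to be found in the camera images.
- cooker: rice cooker, fixed: white round housing 242 mm across, 182 mm high, open aluminium inner pot, black handles at its sides (out to 146 mm from the middle, 154 mm high), and on its front (own -x side) a grey console, 210 mm wide, with a sloping top. Origin: centre of its underside on the worktop; own x level, from console to pot, z up. The console faces the robot's right (-y), give or take 0.2 rad.
- panel (a point): middle of the console's sloping top. Axes of the slope: z straight out of it (leaning 35 degrees from vertical, away from the pot), x up the slope towards the pot, y along the console to its left end as seen facing it. The slope runs 65 mm down and 65 mm up from here; at its upper end the housing rises steeply, so a hand must lean with the slope to take the dial.
- seat (a point): centre of the inner pot's rim, 190 mm above the cooker's origin. The rim is level, 202 mm outside and 192 mm inside, and the cooker's highest part. The seated lid lies on it.
- lid_center (a point): the cooker's loose steel lid, the larger of two lids: 214 mm across, 72 mm high, 0.35 kg. Point on its axis (z), 36 mm above its bottom; knob up. Round black knob 40 mm across from 14 to 36 mm above this point; dome round it 3 mm below this point. A tapered boss below (10 mm deep, 180 to 156 mm across) goes inside the pot's rim; its flange lies on the rim, this point then 26 mm above seat.
- dial_grip (a point): on the axis of the black dial in the left half of the console (seen facing it), 26 mm out from the panel. Skirt 60 mm across, 8 mm thick; across it a straight bar grip 56 mm long, 15 mm thick, its top 34 mm out from the panel. Axes turn with the dial: z straight out of the panel, x along the bar to its pointer end (white line), y across the bar. A hand pointing straight into the panel is clear.
- dial (a joint): dial angle in rad, growing clockwise seen looking into the panel (a negative turn about z of dial_grip). Four click positions, each with a raised mark on the panel: 0 = round dot (off), 0.6 = one bar, 1.2 = two bars, 1.8 = three bars. A spring leaf pulls it into the nearest; it takes up to 0.06 N m to turn. It starts at the dot or at one bar.
- lever_pad (a point): ribbed pressing place on the start lever: a broad black hinged paddle, 60 mm wide, 76 mm long, in the right half of the console (seen facing it). On its upper face, 60 mm from the hinge; z out of the face, x towards the hinge; moves with the lever. At rest the outer free edge stands up 0.30 rad from the slope; at the stop the face is parallel to the slope and this point is 16 mm lower.
- lever_hinge (a point): middle of the start lever's hinge, at its upper end close to the housing; its axis lies along the cooker's y. Fixed to the cooker, with the cooker's axes. lever_pad is 60 mm from it along the lever and 3.5 mm off it across the face.
- start_lever (a joint): angle of the start lever in rad: 0 at rest (up), 0.30 at its stop. It pushes back with about 1.5 N at first and up to 8 N near half-way (measured at lever_pad), then less; let go before about 0.25 rad it springs up again; at the stop a magnet holds it down with about 3 N.
- pan_lid: bystander: smaller black saucepan lid lying on the worktop, 172 mm across, with a loop handle 51 mm high. Origin at the centre of its underside. It and the steel lid lie to the robot's right, one nearer, one farther; which is which varies.
- onion_bowl: bystander: white bowl of onions, 172 mm across, 127 mm high. Origin at the centre of its underside.
- rice_cup: bystander: white measuring cup, 68 mm across, 72 mm high, with a short tab handle. Origin at the centre of its underside.
- rice_paddle: bystander: flat wooden rice paddle 200 mm long, 52 mm wide, 8 mm thick, lying on the worktop before the console. Origin at its middle, underside.

How it is judged:
On the way, in this order (a step that is already met when the one before it is completed fails the run):
1. the lid sits flat on the pot's rim and the dial points to the two bars, with the start lever still up (horizontal distance between lid_center and seat below 0.01 m and z of lid_center in the frame of seat below 0.03 m and angle between lid_center's own z axis and vertical below 0.05 rad and value of joint dial between 1.05 and 1.35 rad and value of joint start_lever below 0.2 rad), for 0.2 s.
2. the start lever is pressed down to its stop (value of joint start_lever above 0.28 rad), for 0.2 s.
At the end, for the whole second after the job is handed in: The steel lid lies on the pot's rim (within 10 mm of its middle, no more than 4 mm above its seated height, level within 3 degrees) and is at rest, the dial points to the two bars (within 0.15 rad of 1.2), the start lever stays down at its stop (above 0.28 rad) (horizontal distance between lid_center and seat below 0.01 m and z of lid_center in the frame of seat between 0.02 and 0.03 m and angle between lid_center's own z axis and vertical below 0.05 rad and linear speed of lid below 0.02 m/s and value of joint dial between 1.05 and 1.35 rad and value of joint start_lever above 0.28 rad); the robot touches nothing.
It fails at once if the start lever is pressed to its stop before the lid is on and the dial is set (value of joint start_lever above 0.28 rad and (horizontal distance between lid_center and seat above 0.015 m or value of joint dial below 1 rad or value of joint dial above 1.4 rad)).
It fails at once if the saucepan lid, onion bowl, rice cup or rice paddle is shifted by more than 40 mm or knocked over (distance of any of pan_lid, onion_bowl, rice_cup, rice_paddle from where it was at the start of the episode above 0.04 m or angle between any of onion_bowl, rice_cup's own z axis and vertical above 0.5 rad).
It also fails if it takes over 61 s, if anything falls off the work surface, if the arm or the gripper's body presses on something with over 40 N, if the wrist force passes 120 N, or if a joint passes its speed limit or range.

## Working session

There is one attempt and no reset: what is moved stays moved. The work goes in short steps, Python scripts to look and compute and a tool call to move; the robot and the scene stay as the last step left them, time stands still between calls to the robot, and variables do not carry over. Pictures are saved under pics/ and viewed, at most 10 in all, crops included, and the job is handed in when it is done.

Besides the shell and the picture viewer there is one more tool, called by a JSON object that holds its "name" and its "arguments". carry_out: Moves the arm, as the interface text tells. Shift numbers are shares of 12 cm and turn numbers shares of 180 degrees, none past 1 either way. Its arguments: {"type":"object","properties":{"rows":{"type":"array","items":{"type":"array"}}},"required":["rows"]}

```bash
mkdir -p pics; ls
python3 - <<'E'
from workcell import *
import cv2,numpy as np
s=read_state();print({k:np.round(v,3).tolist() for k,v in s.items()})
for c in("side","top"):
    im=get_image(c);cv2.imwrite(f"pics/{c}0.png",im[:,:,::-1])
    print(c,camera_info(c))
    for n in("cooker","lid_center","dial_grip","lever_pad","pan_lid","onion_bowl","rice_cup","rice_paddle"):
        print(n,[(np.round(d["point"],3).tolist(),round(d["confidence"],2)) for d in find_in(n,c)[:2]])
E
```

```text
pics
{'t': 0.0, 'qpos': [1.072, 0.313, 1.498, -0.0, 1.331, -0.223], 'joint_vel': [0.001, -0.001, 0.0, 0.001, -0.001, -0.0], 'effort': [-0.001, -40.221, -25.228, 0.069, 0.035, -0.0], 'ee_pos': [0.143, 0.505, 0.238], 'eef_rot': [-0.0, 0.137, 0.991, -0.001], 'ft_force': [-0.554, -0.329, -0.422], 'moment': [0.026, -0.059, -0.008], 'gripper_force': 0.0, 'finger_gap': 0.088}
side {'K': array([[382.7992674 ,   0.        , 318.43595928],
       [  0.        , 382.7992674 , 207.4491884 ],
       [  0.        ,   0.        ,   1.        ]]), 'position': array([0.31529448, 0.73161116, 0.63518585]), 'attitude': array([-0.13053136, -0.08198541,  0.47281916,  0.86757248])}
cooker [([0.557, 0.29, 0.139], 0.93)]
lid_center [([0.415, -0.296, 0.025], 0.63)]
dial_grip [([0.493, 0.086, 0.117], 0.6)]
lever_pad []
pan_lid [([0.658, -0.199, 0.016], 0.89)]
onion_bowl [([0.803, -0.001, 0.067], 0.85)]
rice_cup [([0.325, 0.27, 0.051], 0.72)]
rice_paddle [([0.472, -0.093, 0.007], 0.69)]
top {'K': array([[383.67163979,   0.        , 321.03509377],
       [  0.        , 383.67163979, 195.61469768],
       [  0.        ,   0.        ,   1.        ]]), 'position': array([ 0.38825211, -0.00950915,  1.08677013]), 'attitude': array([-0.69883518, -0.05807772,  0.06183304,  0.7102345 ])}
cooker [([0.57, 0.21, 0.102], 0.66)]
lid_center [([0.423, -0.321, 0.028], 0.64)]
dial_grip [([0.515, 0.077, 0.106], 0.69)]
lever_pad [([0.612, 0.064, 0.098], 0.93)]
pan_lid [([0.656, -0.22, 0.017], 0.62)]
onion_bowl [([0.802, -0.008, 0.06], 0.63)]
rice_cup [([0.33, 0.285, 0.035], 0.7), ([0.801, -0.005, 0.063], 0.32)]
rice_paddle [([0.478, -0.093, 0.014], 0.93), ([0.573, 0.209, 0.102], 0.35)]
```

View pics/top0.png

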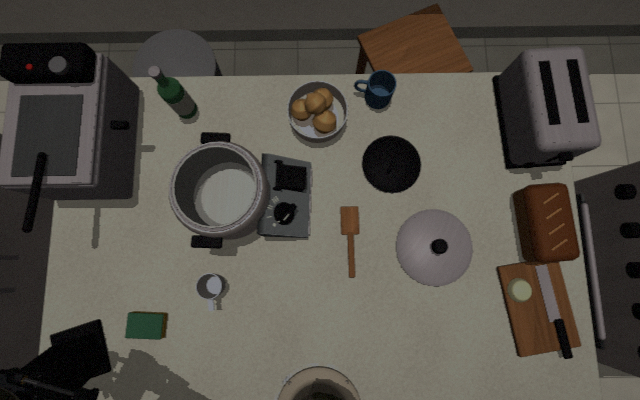

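View pics/side0.png

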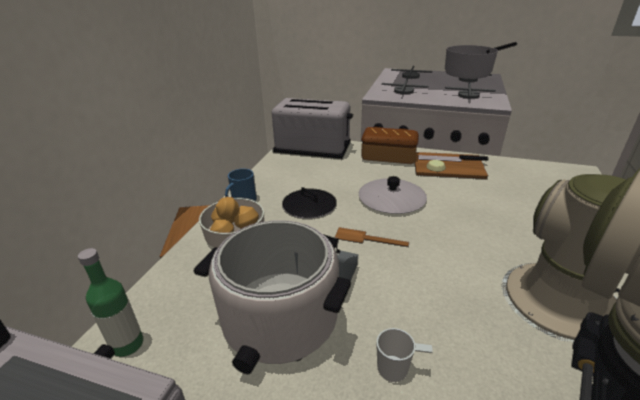

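```bash
cat > h.py <<'E'
from workcell import *
import cv2,numpy as np
from scipy.spatial.transform import Rotation as R
from scipy.optimize import minimize
def cam(c):
    i=camera_info(c);q=np.array(i["attitude"]);return i["K"],np.array(i["position"]),R.from_quat(q[[1,2,3,0]]).as_matrix()
def proj(c,P):
    K,p,A=cam(c);v=(np.atleast_2d(P)-p)@A*[1,-1,-1];v=v@K.T;return v[:,:2]/v[:,2:]
def back(c,uv,z):
    K,p,A=cam(c);v=np.linalg.inv(K)@[uv[0],uv[1],1];d=A@(v*[1,-1,-1]);return p+d*(z-p[2])/d[2]
def circ(x,y,z,r,n=180):
    a=np.linspace(0,2*np.pi,n);return np.c_[x+r*np.cos(a),y+r*np.sin(a),0*a+z]
def fitcirc(c,im,x,y,z,r,s=.015):
    g=cv2.GaussianBlur(cv2.cvtColor(im,cv2.COLOR_RGB2GRAY).astype(np.float32),(0,0),1)
    def f(q):
        o=[cv2.remap(g,proj(c,circ(*q,z,rr)).astype(np.float32)[:,None],None,cv2.INTER_LINEAR).ravel() for rr in(r-.003,r+.003)]
        return -np.mean(np.minimum(np.abs(o[0]-o[1]),40))
    b=min(((f((x+i,y+j)),x+i,y+j) for i in np.arange(-s,s+.001,.002) for j in np.arange(-s,s+.001,.002)))
    m=minimize(f,b[1:],method="Nelder-Mead",options=dict(initial_simplex=np.array(b[1:])+[[0,0],[.002,0],[0,.002]]));return m.x,m.fun
E
python3 - <<'E'
from h import *
im=get_image("top")
hs=back("top",(215,138),.154),back("top",(207,241),.154)
print("handles",hs,"axis y->-x angle",np.arctan2(*(hs[0]-hs[1])[[1,0]]))
p=back("top",(218,189),.19);l=back("top",(434,247),.012);k=back("top",(440,246),.07)
print(p,l,k)
rims=[fitcirc("top",im,p[0],p[1],.19,r) for r in(.101,.096)];print("rim",rims)
hou=fitcirc("top",im,p[0],p[1],.18,.121);print("housing",hou)
lid=fitcirc("top",im,l[0],l[1],.012,.107);print("lid",lid)
kn=fitcirc("top",im,k[0],k[1],.066,.02);print("knob",kn)
for c in ((rims[0][0],.19,.101),(lid[0],.012,.107),(kn[0],.066,.02)):
    pass
def view(x0,y0,x1,y1,s,fn,ov):
    b=cv2.resize(im[y0:y1,x0:x1],None,fx=s,fy=s,interpolation=cv2.INTER_CUBIC)
    for q,z,r in ov: cv2.polylines(b,[np.int32((proj("top",circ(*q,z,r))-[x0,y0]+.5)*s)],True,(255,0,0),1)
    return b
a=view(160,120,320,255,4,0,[(rims[0][0],.19,.101)]); b=view(260,145,320,245,5,0,[]); 
l=view(390,200,480,290,3,0,[(lid[0],.012,.107),(kn[0],.066,.02)])
b=cv2.convertScaleAbs(b,alpha=1.8)
l=cv2.copyMakeBorder(l,0,270,0,0,cv2.BORDER_CONSTANT)[:500];a=cv2.resize(a,None,fx=.6,fy=.6);a=cv2.copyMakeBorder(a,0,500-a.shape[0],0,0,cv2.BORDER_CONSTANT)
o=np.hstack([b,l[:,:,],]);o=np.hstack([o,a[:, :800-o.shape[1]]]);cv2.imwrite("pics/c1.png",o[:,:,::-1])
E
```

```text
handles (array([0.70017855, 0.24988026, 0.154     ]), array([0.44129612, 0.26136853, 0.154     ])) axis y->-x angle -0.044347309742123975
[0.5617676  0.22894702 0.19      ] [ 0.42247816 -0.3285574   0.012     ] [ 0.42298102 -0.32732588  0.07      ]
rim [(array([0.57685702, 0.23225716]), np.float64(-22.514991760253906)), (array([0.5688221 , 0.23676367]), np.float64(-33.50038528442383))]
housing (array([0.5633014 , 0.21495831]), np.float64(-19.314748764038086))
lid (array([ 0.42282819, -0.32693918]), np.float64(-18.015966415405273))Traceback (most recent call last):
  File "<stdin>", line 10, in <module>
  File "h.py", line 18, in fitcirc
    b=min(((f((x+i,y+j)),x+i,y+j) for i in np.arange(-s,s+.001,.002) for j in np.arange(-s,s+.001,.002)))
  File "h.py", line 18, in <genexpr>
    b=min(((f((x+i,y+j)),x+i,y+j) for i in np.arange(-s,s+.001,.002) for j in np.arange(-s,s+.001,.002)))
            ~^^^^^^^^^^^
  File "h.py", line 16, in f
    o=[cv2.remap(g,proj(c,circ(*q,z,rr)).astype(np.float32)[:,None],None,cv2.INTER_LINEAR).ravel() for rr in(r-.003,r+.003)]
                   ~~~~^^^^^^^^^^^^^^^^^
  File "h.py", line 8, in proj
    K,p,A=cam(c);v=(np.atleast_2d(P)-p)@A*[1,-1,-1];v=v@K.T;return v[:,:2]/v[:,2:]
          ~~~^^^
  File "h.py", line 6, in cam
    i=camera_info(c);q=np.array(i["attitude"]);return i["K"],np.array(i["position"]),R.from_quat(q[[1,2,3,0]]).as_matrix()
ValueError: time passes only in moves, steps and waits
```

```bash
sed -i 's/^def cam(c):/from functools import cache\n@cache\ndef cam(c):/' h.py
cat > v.py <<'E'
from h import *
im=get_image("top");np.save("top0.npy",im)
p=(.5618,.229)
k=back("top",(440,246),.066);kn=fitcirc("top",im,k[0],k[1],.066,.02,.008);print("knob",k,kn)
def view(x0,y0,x1,y1,s,ov,al=1):
    b=cv2.convertScaleAbs(cv2.resize(im[y0:y1,x0:x1],None,fx=s,fy=s,interpolation=cv2.INTER_CUBIC),alpha=al)
    for q,z,r,c in ov: cv2.polylines(b,[np.int32((proj("top",circ(*q,z,r))-[x0,y0]+.5)*s)],True,c,1)
    return b
a=view(160,125,270,255,4,[(p,.19,.101,(255,0,0)),(p,.19,.096,(0,255,0))],1.5); b=view(258,147,318,245,5.3,[],1.8)
o=np.zeros((520,800,3),np.uint8);o[:a.shape[0],:a.shape[1]]=a;o[:b.shape[0],450:450+b.shape[1]]=b
cv2.imwrite("pics/c1.png",o[:,:,::-1])
E
python3 v.py
```

```text
knob [ 0.42311764 -0.32857618  0.066     ] (array([ 0.42311764, -0.32657618]), np.float64(-40.0))
```

View pics/c1.png

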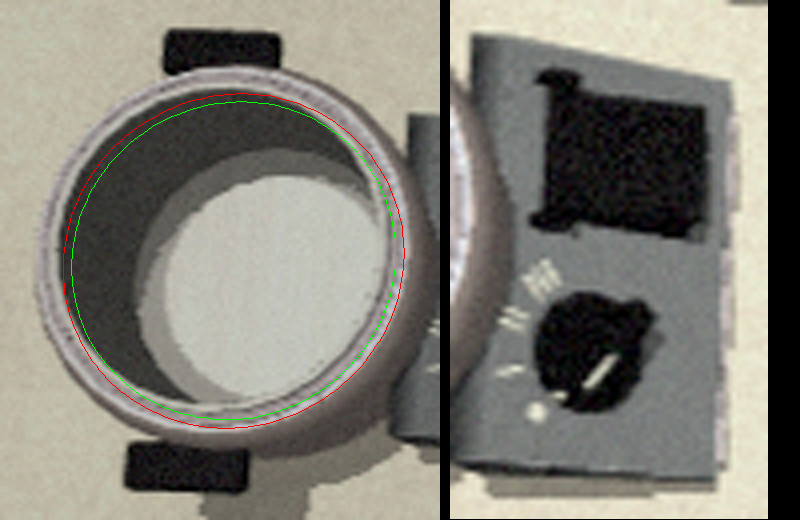

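The crop shows the pot rim's dark inside about 10 crop pixels up and left of my drawn guess, at crop centre (225,248). The dial is near (590,350) with its white pointer end at (560,396), towards the dot at (537,412), so the dial is at 0. The lever is at (630,165).

Run:
```python
from h import *
im=np.load("top0.npy");s=get_image("side")
for r in(.094,.096,.098,.101):
    print(r,[[np.round(v,4).tolist() if i==0 else round(float(v),1) for i,v in enumerate(fitcirc(c,m,.568,.235,.19,r,.02))] for c,m in(("top",im),("side",s))])
f=lambda u,v:(258+u/5.3,147+v/5.3)
h=lambda u,v:(160+u/4,125+v/4)
for n,a,z in(("front edge a",f(735-450,80),.05),("b",f(715-450,478),.05),("dial",f(590-450,345),.11),("lever",f(660-450,165),.1),("h1",h(222,35),.154),("h2",h(187,487),.154)):print(n,np.round(back("top",a,z),4))
print("knob side", [np.round(fitcirc("side",s,.423,-.327,z,r,.015)[0],4) for z,r in((.012,.107),)])
d=np.array([.515,.077,.106])
for y in(.236,): print(proj("top",[[.568,y,.19],[.568,y,.154],[.568+.14,y,.154]]),proj("side",[[.568,y,.19]]))
```

```text
0.094 [[[0.5697, 0.2367], -31.9], [[0.5678, 0.2403], -34.5]]
0.096 [[[0.569, 0.2368], -33.5], [[0.5687, 0.24], -35.0]]
0.098 [[[0.5698, 0.2374], -30.1], [[0.5674, 0.2419], -32.0]]
0.101 [[[0.5769, 0.2323], -22.5], [[0.576, 0.2432], -31.0]]
front edge a [0.661  0.0077 0.05  ]
b [0.453  0.0204 0.05  ]
dial [0.5143 0.0785 0.11  ]
lever [0.605  0.0446 0.1   ]
h1 [0.7114 0.249  0.154 ]
h2 [0.4275 0.2615 0.154 ]
knob side [array([ 0.4198, -0.3141])]
[[215.10550817 186.47137583]
 [219.01277096 189.27575313]
 [220.58290863 134.95486333]] [[273.99802573 250.98924588]]
```

{"name": "carry_out", "arguments": {"rows": [[[-0.1,-1,0],[0,0,0.2],1],[[-0.1,-1,0],[0,0,0.2],1],[[-0.1,-1,0],[0,0,0.2],1],[[-0.1,-1,0],[0,0,0.413],1],[[-0.1,-1,0],[0,0,0.413],1],[[-0.1,-1,0],[0,0,0.413],1],[[-0.1,-1,0],[0,0,0.413],1],[[-0.1,-1,0],[0,0,0.413],1],[[-0.1,-1,0],[0,0,0.413],1],[[-0.1,-1,0],[0,0,0.413],1]]}}

```text
t: 2.05
ee_pos: [0.1218, 0.3864, 0.2388]
eef_rot: [-0.0, 0.708, 0.706, 0.0]
ft_force: [0.1, 0.1, -0.4]
finger_gap: 0.0883
gripper_force: 0.0
```

{"name": "carry_out", "arguments": {"rows": [[[-1,0.84,0],[0,0,0],1],[[-1,0.84,0],[0,0,0],1],[[-1,0.84,0],[0,0,0],1],[[-1,0.84,0],[0,0,0],1]]}}

```text
t: 2.45
ee_pos: [0.2249, 0.2633, 0.2389]
eef_rot: [0.001, 0.709, 0.705, 0.0]
ft_force: [-0.7, 1.3, -0.3]
finger_gap: 0.0882
gripper_force: 0.0
```

{"name": "carry_out", "arguments": {"rows": [[[-1,0.84,0],[0,0,0],1],[[-1,0.84,0],[0,0,0],1],[[-1,0.84,0],[0,0,0],1],[[-1,0.84,0],[0,0,0],1]]}}

```text
t: 2.85
ee_pos: [0.3252, 0.1432, 0.2388]
eef_rot: [0.0, 0.709, 0.705, 0.0]
ft_force: [-0.7, 1.1, -0.7]
finger_gap: 0.0882
gripper_force: 0.0
```

{"name": "carry_out", "arguments": {"rows": [[[-1,0.84,0],[0,0,0],1],[[-1,0.84,0],[0,0,0],1],[[-1,0.84,0],[0,0,0],1],[[-1,0.84,0],[0,0,0],1]]}}

```text
t: 3.25
ee_pos: [0.4254, 0.0236, 0.2383]
eef_rot: [0.0, 0.708, 0.706, -0.0]
ft_force: [-0.4, 0.8, 0.2]
finger_gap: 0.0881
gripper_force: 0.0
```

{"name": "carry_out", "arguments": {"rows": [[[-1,0,0],[0,0,0],1],[[-1,0,0],[0,0,0],1],[[-1,0,0],[0,0,0],1]]}}

```text
t: 3.55
ee_pos: [0.4229, -0.0956, 0.2386]
eef_rot: [-0.0, 0.708, 0.707, -0.0]
ft_force: [1.0, 0.1, 0.8]
finger_gap: 0.0881
gripper_force: 0.0
```

{"name": "carry_out", "arguments": {"rows": [[[-1,0,0.2],[0,0,0],1],[[-1,0,0.2],[0,0,0],1],[[-1,0,0.2],[0,0,0],1]]}}

```text
t: 3.85
ee_pos: [0.4227, -0.2156, 0.2139]
eef_rot: [-0.0, 0.708, 0.707, -0.0]
ft_force: [-0.8, -0.4, -0.4]
finger_gap: 0.0882
gripper_force: 0.0
```

{"name": "carry_out", "arguments": {"rows": [[[-0.9,0,0.9],[0,0,0],1],[[-0.9,0,0.9],[0,0,0],1],[[-0.9,0,0.9],[0,0,0],1],[[-0.9,0,0.9],[0,0,0],1]]}}

```text
t: 4.25
ee_pos: [0.4216, -0.3222, 0.1023]
eef_rot: [-0.004, 0.708, 0.706, 0.0]
ft_force: [-0.1, 0.1, 0.0]
finger_gap: 0.0883
gripper_force: 0.0
```

Run:
```python
from h import *
s=get_image("side");t=get_image("top")
print(read_state()["ee_pos"],[(np.round(d["point"],3),d["confidence"]) for c in("side","top") for d in find_in("lid_center",c)])
for c,m in(("side",s),("top",t)):
    print(c,proj(c,[[.423,-.327,.072],[.423,-.327,.05]]))
o=[]
for m,(x,y) in((s,(393,175)),(t,(437,247))):
    o.append(cv2.resize(m[y-50:y+50,x-50:x+50],None,fx=4,fy=4,interpolation=cv2.INTER_CUBIC))
o[0]=cv2.convertScaleAbs(o[0],alpha=1.3)
cv2.imwrite("pics/c2.png",np.hstack(o)[:,:,::-1])
```

```text
[ 0.42290922 -0.32100926  0.10621777] [(array([ 0.414, -0.298,  0.027]), 0.88), (array([ 0.449, -0.271,  0.026]), 0.96), (array([0.612, 0.066, 0.097]), 0.23)]
side [[393.11112704 177.83199788]
 [392.49966368 184.08417843]]
top [[440.11135252 245.96464513]
 [437.5720056  246.28972821]]
```

View pics/c2.png

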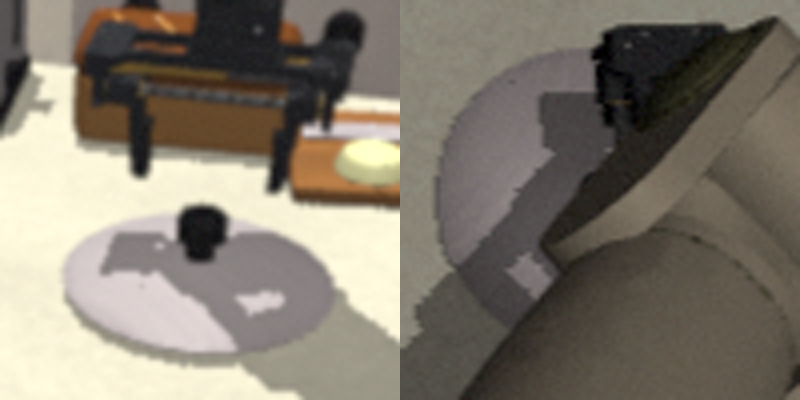

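The fingers straddle the knob (crop (203,215), which matches my prediction within 1 px), so I go straight down and close.

{"name": "carry_out", "arguments": {"rows": [[[-0.01,0,0.25],[0,0,0],1],[[-0.01,0,0.525],[0,0,0],1],[[-0.01,0,0.525],[0,0,0],1],[[-0.01,0,0.525],[0,0,0],-1],[[-0.01,0,0.525],[0,0,0],-1],[[-0.01,0,0.525],[0,0,0],-1],[[-0.01,0,0.525],[0,0,0],-1],[[-0.01,0,0.525],[0,0,0],-1],[[-0.01,0,0.525],[0,0,0],-1],[[-0.01,0,0.525],[0,0,0],-1]]}}

```text
t: 5.45
ee_pos: [0.4225, -0.3236, 0.0438]
eef_rot: [0.0, 0.708, 0.706, 0.0]
ft_force: [-1.0, 0.5, 1.4]
finger_gap: 0.039
gripper_force: 30.0
```

{"name": "carry_out", "arguments": {"rows": [[[0,0,-0.1],[0,0,0],-1],[[0,0,-0.3],[0,0,0],-1],[[0,0,-0.6],[0,0,0],-1],[[0,0,-0.92],[0,0,0],-1],[[0,0,-0.92],[0,0,0],-1]]}}

```text
t: 5.95
ee_pos: [0.4238, -0.325, 0.1593]
eef_rot: [0.004, 0.708, 0.706, -0.0]
ft_force: [0.1, 0.1, -3.6]
finger_gap: 0.0392
gripper_force: 30.0
```

{"name": "carry_out", "arguments": {"rows": [[[0.1,0,-0.2],[0,0,0],-1],[[0.25,0,-0.45],[0,0,0],-1],[[0.4,0,-0.7],[0,0,0],-1],[[0.6,0,-0.92],[0,0,0],-1]]}}

```text
t: 6.35
ee_pos: [0.4222, -0.2509, 0.265]
eef_rot: [-0.001, 0.708, 0.706, -0.0]
ft_force: [0.3, 0.9, -2.9]
finger_gap: 0.0388
gripper_force: 30.0
```

{"name": "carry_out", "arguments": {"rows": [[[0.25,0.08,0],[0,0,0],-1],[[0.5,0.15,0],[0,0,0],-1],[[0.75,0.22,0],[0,0,0],-1],[[1,0.3,0],[0,0,0],-1]]}}

```text
t: 6.75
ee_pos: [0.4586, -0.1302, 0.2637]
eef_rot: [-0.001, 0.708, 0.706, -0.0]
ft_force: [0.7, 0.0, -4.1]
finger_gap: 0.0382
gripper_force: 30.0
```

{"name": "carry_out", "arguments": {"rows": [[[0.25,0.08,0],[0,0,0],-1],[[0.5,0.15,0],[0,0,0],-1],[[0.75,0.22,0],[0,0,0],-1],[[1,0.3,0],[0,0,0],-1]]}}

```text
t: 7.15
ee_pos: [0.4949, -0.0103, 0.2637]
eef_rot: [-0.001, 0.708, 0.706, -0.001]
ft_force: [0.6, -1.3, -3.8]
finger_gap: 0.0387
gripper_force: 30.0
```

{"name": "carry_out", "arguments": {"rows": [[[0.25,0.08,0],[0,0,0],-1],[[0.5,0.15,0],[0,0,0],-1],[[0.75,0.22,0],[0,0,0],-1],[[1,0.3,0],[0,0,0],-1]]}}

```text
t: 7.55
ee_pos: [0.5312, 0.1095, 0.2635]
eef_rot: [-0.001, 0.708, 0.706, -0.001]
ft_force: [0.4, -1.3, -2.7]
finger_gap: 0.0388
gripper_force: 30.0
```

{"name": "carry_out", "arguments": {"rows": [[[0.25,0.08,0],[0,0,0],-1],[[0.5,0.15,0],[0,0,0],-1],[[0.75,0.22,0],[0,0,0],-1],[[1,0.3,0],[0,0,0],-1],[[1,0.3,0],[0,0,0],-1]]}}

```text
t: 8.05
ee_pos: [0.5676, 0.2311, 0.2627]
eef_rot: [-0.001, 0.707, 0.707, -0.001]
ft_force: [-0.3, -2.5, -3.2]
finger_gap: 0.0388
gripper_force: 30.0
```

Run:
```python
from h import *
s=get_image("side");t=get_image("top");p=read_state()["ee_pos"];print(p,read_state()["finger_gap"])
z=p[2]-.032
for c,m in(("side",s),("top",t)):print(c,fitcirc(c,m,p[0],p[1],z,.107,.012))
b=cv2.convertScaleAbs(cv2.resize(s[180:380,170:390],None,fx=2.5,fy=2.5,interpolation=cv2.INTER_CUBIC),alpha=1.3)
cv2.polylines(b,[np.int32((proj("side",circ(p[0],p[1],z,.107))-[170,180]+.5)*2.5)],True,(255,0,0),1)
cv2.polylines(b,[np.int32((proj("side",circ(.569,.238,.19,.101))-[170,180]+.5)*2.5)],True,(0,255,0),1)
cv2.imwrite("pics/c3.png",b[:,:,::-1])
```

```text
[0.56744012 0.22831387 0.26324327] 0.0384968118004305
side (array([0.5680406 , 0.22427022]), np.float64(-30.734386444091797))
top (array([0.56891354, 0.22502379]), np.float64(-13.818831443786621))
```

View pics/c3.png

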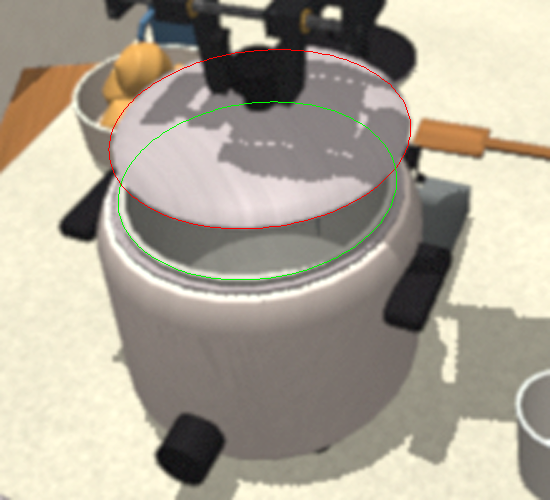

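{"name": "carry_out", "arguments": {"rows": [[[0.06,0.005,0],[0,0,0],-1],[[0.117,0.005,0],[0,0,0],-1],[[0.117,0.005,0],[0,0,0],-1],[[0.117,0.005,0.12],[0,0,0],-1],[[0.117,0.005,0.22],[0,0,0],-1],[[0.117,0.005,0.28],[0,0,0],-1],[[0.117,0.005,0.31],[0,0,0],-1],[[0.117,0.005,0.325],[0,0,0],-1],[[0.117,0.005,0.325],[0,0,0],-1]]}}

```text
t: 9.05
ee_pos: [0.5686, 0.2421, 0.2257]
eef_rot: [0.0, 0.708, 0.706, 0.0]
ft_force: [-0.4, 0.2, -3.2]
finger_gap: 0.0389
gripper_force: 30.0
```

{"name": "carry_out", "arguments": {"rows": [[[0,0,0.01],[0,0,0],-1],[[0,0,0.02],[0,0,0],-1],[[0,0,0.02],[0,0,0],-1],[[0,0,0.02],[0,0,0],1],[[0,0,0.02],[0,0,0],1],[[0,0,0.02],[0,0,0],1],[[0,0,0.02],[0,0,0],1],[[0,0,-0.3],[0,0,0],1],[[0,0,-0.7],[0,0,0],1],[[0,0,-0.7],[0,0,0],1]]}}

```text
t: 10.05
ee_pos: [0.5698, 0.2425, 0.3162]
eef_rot: [0.003, 0.708, 0.706, 0.005]
ft_force: [0.6, 0.8, -0.1]
finger_gap: 0.0879
gripper_force: 0.0
```

Run:
```python
from h import *
s=get_image("side");t=get_image("top");p=read_state()["ee_pos"];print(p,read_state()["finger_gap"])
for c,m in(("side",s),("top",t)):print(c,fitcirc(c,m,.569,.238,.192,.107,.015))
b=cv2.convertScaleAbs(cv2.resize(s[190:390,170:390],None,fx=2.5,fy=2.5,interpolation=cv2.INTER_CUBIC),alpha=1.3)
cv2.polylines(b,[np.int32((proj("side",circ(.569,.238,.192,.107))-[170,190]+.5)*2.5)],True,(255,0,0),1)
cv2.imwrite("pics/c4.png",b[:,:,::-1])
```

```text
[0.56866959 0.24221746 0.31005966] 0.08812946713427883
side (array([0.56700864, 0.24418931]), np.float64(-29.171131134033203))
top (array([0.56989226, 0.22990676]), np.float64(-18.93900489807129))
```

View pics/c4.png

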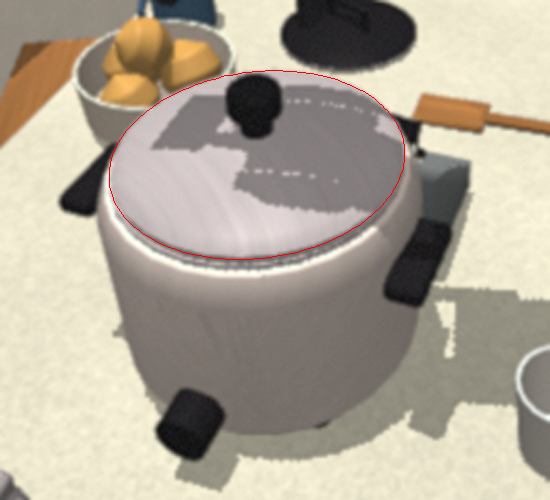

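```bash
cat > d.py <<'E'
from h import *
def frame(psi):
    X=np.array([np.cos(psi),np.sin(psi),0]);Y=np.array([-np.sin(psi),np.cos(psi),0]);Z=np.array([0,0,1.]);a=np.radians(35)
    return np.c_[np.cos(a)*X+np.sin(a)*Z, Y, -np.sin(a)*X+np.cos(a)*Z]   # panel x up,y left,z out
E
cat > d1.py <<'E'
from d import *
t=np.load("top0.npy");s=cv2.imread("pics/side0.png")[:,:,::-1]
A=frame(np.pi/2-.05)
f=lambda u,v:(258+u/5.3,147+v/5.3)
o=[]
for c,m,(x0,y0,x1,y1),k in(("top",t,(262,180,312,240),8),("side",s,(320,220,370,280),8)):
    b=cv2.convertScaleAbs(cv2.resize(m[y0:y1,x0:x1],None,fx=k,fy=k,interpolation=cv2.INTER_CUBIC),alpha=2.)
    for z,col in((.095,(255,0,0)),(.11,(0,255,0)),(.125,(0,160,255))):
        g=back("top",f(590-450,350),z)   # dial_grip guess (26 mm out)
        a=np.linspace(0,6.3,60);sk=g+(np.c_[.03*np.cos(a),.03*np.sin(a),0*a-.018])@A.T
        d=np.array([np.cos(.9),np.sin(.9)]);e=np.array([-d[1],d[0]])
        bar=np.array([[*(i*.028*d+j*.0075*e),.008] for i,j in((1,1),(1,-1),(-1,-1),(-1,1))])@A.T+g
        for P in(sk,bar): cv2.polylines(b,[np.int32((proj(c,P)-[x0,y0]+.5)*k)],True,col,1)
    o.append(b)
cv2.imwrite("pics/c5.png",np.hstack(o)[:,:,::-1])
E
python3 d1.py
```

```text
(no output)
```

View pics/c5.png

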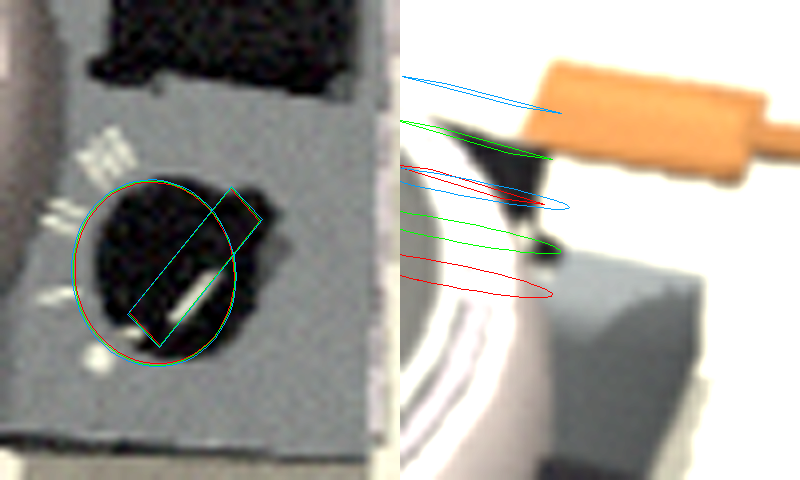

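The lid's outline lies on the predicted circle (±1 px) and is level. For the dial, the green overlay (z≈0.11) matches the side view at bar top (480,135). In the top view the real dial lies about 20 crop px (6 mm, −y) to the right of my overlay.

{"name": "carry_out", "arguments": {"rows": [[[-1,-0.45,0],[0,0,0],0],[[-1,-0.45,0],[0,0,0],0],[[-1,-0.45,0],[0,0,0],0],[[-1,-0.45,0],[0,0,0],0]]}}

```text
t: 10.55
ee_pos: [0.5129, 0.1197, 0.3086]
eef_rot: [-0.001, 0.709, 0.705, -0.001]
ft_force: [0.6, 0.2, -0.6]
finger_gap: 0.0582
gripper_force: 0.0
```

```bash
cat >> d.py <<'E'
PSI=np.pi/2-.05;A=frame(PSI)
G=back("top",(258+153/5.3,147+350/5.3),.107)
def tool(ang):  # tool rotation gripping a bar whose pointer is at ang from up-slope towards left
    d=A@[np.cos(ang),np.sin(ang),0];z=-A[:,2];y=np.cross(z,d);y=y if y[0]>0 else -y
    return np.c_[np.cross(y,z),y,z]
def rel(p,Rt,p0=None,R0=None):
    s=read_state();p0=np.array(s["ee_pos"]) if p0 is None else p0
    R0=R.from_quat(np.array(s["eef_rot"])[[1,2,3,0]]).as_matrix() if R0 is None else R0
    print("from",np.round(p0,4),"to",np.round(p,4),"shift",np.round(R0.T@(np.array(p)-p0)/.12,3),"turn",np.round(R.from_matrix(R0.T@Rt).as_rotvec()/np.pi,4))
E
python3 - <<'E'
from d import *
print(G);T=tool(.9);print(T.round(2))
rel(G+A[:,2]*(.1-.026),T)
E
```

```text
[0.51213728 0.0724226  0.107     ]
[[-0.76  0.65  0.03]
 [ 0.55  0.61  0.57]
 [ 0.36  0.45 -0.82]]
from [0.5129 0.1197 0.3086] to [0.51   0.03   0.1676] shift [-0.747 -0.017  1.175] turn [-0.0918  0.1783 -0.2639]
```

{"name": "carry_out", "arguments": {"rows": [[[-0.4,-0.02,0],[-0.092,0.178,-0.264],0],[[-0.75,-0.02,0],[-0.092,0.178,-0.264],0],[[-0.75,-0.02,0.2],[-0.092,0.178,-0.264],0],[[-0.75,-0.02,0.4],[-0.092,0.178,-0.264],0],[[-0.75,-0.02,0.6],[-0.092,0.178,-0.264],0],[[-0.75,-0.02,0.8],[-0.092,0.178,-0.264],0],[[-0.75,-0.02,0.9],[-0.092,0.178,-0.264],0],[[-0.75,-0.02,1],[-0.092,0.178,-0.264],0],[[-0.75,-0.02,1],[-0.092,0.178,-0.264],0]]}}

```text
t: 11.45
ee_pos: [0.5109, 0.0325, 0.1869]
eef_rot: [-0.094, 0.335, 0.892, 0.287]
ft_force: [-0.0, 0.2, -0.4]
finger_gap: 0.0438
gripper_force: 0.0
```

Run:
```python
from d import *
T=tool(.9)
rel(G+A[:,2]*(.05-.026),T);rel(G+A[:,2]*(.014-.026),T);print(read_state()["qpos"].round(2))
t=get_image("top");s=get_image("side")
a,b=[cv2.resize(cv2.convertScaleAbs(m,alpha=2),None,fx=5,fy=5,interpolation=cv2.INTER_CUBIC) for m in(t[160:260,250:330],s[200:300,300:380])]
p=read_state()["ee_pos"];print(proj("top",[p]))
cv2.imwrite("pics/c6.png",np.hstack([a,b])[:,:,::-1])
```

```text
from [0.5109 0.0325 0.1869] to [0.5114 0.0587 0.1267] shift [-0.065 -0.089  0.536] turn [-0.0002 -0.0013  0.0002]
from [0.5109 0.0325 0.1869] to [0.5125 0.0793 0.0972] shift [-0.066 -0.089  0.836] turn [-0.0002 -0.0013  0.0002]
[-0.44  0.39  1.65  0.57  1.39 -1.48]
[[300.79373592 208.68179664]]
```

View pics/c6.png

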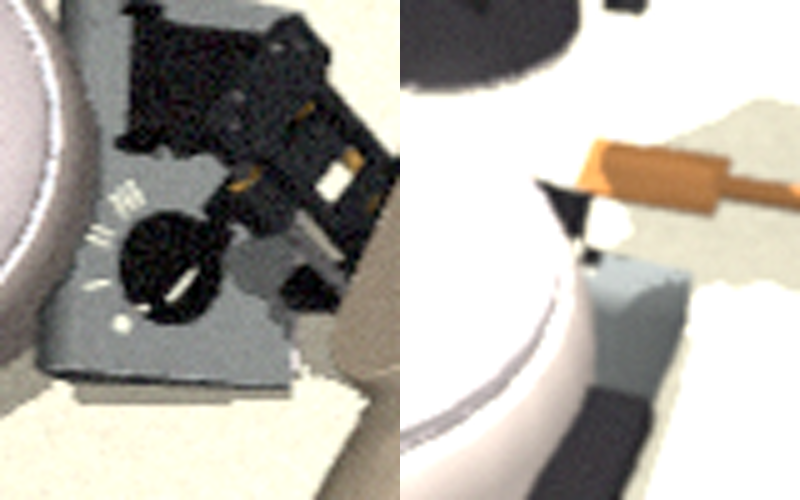

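The dial in the top crop is still clear at about (172,268), with pointer at the dot; the fingers are to its right and further out, as planned. Moving in.

{"name": "carry_out", "arguments": {"rows": [[[-0.065,-0.09,0.2],[0,0,0],0],[[-0.065,-0.09,0.45],[0,0,0],0],[[-0.065,-0.09,0.6],[0,0,0],0],[[-0.065,-0.09,0.68],[0,0,0],0],[[-0.065,-0.09,0.74],[0,0,0],0],[[-0.065,-0.09,0.74],[0,0,0],0]]}}

```text
t: 12.15
ee_pos: [0.5132, 0.0726, 0.1093]
eef_rot: [-0.091, 0.334, 0.893, 0.287]
ft_force: [0.6, 0.7, -0.2]
finger_gap: 0.0442
gripper_force: 0.0
```

{"name": "carry_out", "arguments": {"rows": [[[0,0,0.03],[0,0,0],0],[[0,0,0.06],[0,0,0],0],[[0,0,0.08],[0,0,0],0],[[0,0,0.08],[0,0,0],0]]}}

```text
t: 12.55
ee_pos: [0.5133, 0.0779, 0.1011]
eef_rot: [-0.091, 0.334, 0.893, 0.287]
ft_force: [-0.2, 0.2, 0.2]
finger_gap: 0.0442
gripper_force: 0.0
```

No contact yet, about 16 mm out. Close and read the forces.

{"name": "carry_out", "arguments": {"rows": [[[0,0,0],[0,0,0],-0.3],[[0,0,0],[0,0,0],-0.5],[[0,0,0],[0,0,0],-0.6],[[0,0,0],[0,0,0],-0.6],[[0,0,0],[0,0,0],-0.75],[[0,0,0],[0,0,0],-0.75],[[0,0,0],[0,0,0],-0.75],[[0,0,0],[0,0,0],-0.75]]}}

```text
t: 13.35
ee_pos: [0.5121, 0.0765, 0.1004]
eef_rot: [-0.092, 0.334, 0.894, 0.285]
ft_force: [-9.4, -11.0, -1.2]
finger_gap: 0.0152
gripper_force: 30.0
```

Run:
```python
from d import *
s=read_state();Rt=R.from_quat(np.array(s["eef_rot"])[[1,2,3,0]]).as_matrix()
print("tool-frame force",Rt.T@s["ft_force"],"moment",Rt.T@s["moment"],s["finger_gap"],s["gripper_force"]);rel(G+A[:,2]*(.014-.026),tool(.9))
t=get_image("top")
print([(np.round(d["point"],3),round(d["confidence"],2)) for d in find_in("dial_grip","top")])
```

```text
tool-frame force [  0.75895621 -13.40201063  -5.4985702 ] moment [ 2.3147381  -0.13451903  0.02924482] 0.015179315733834353 30.000856309197843
from [0.5121 0.0765 0.1004] to [0.5125 0.0793 0.0972] shift [0.001 0.004 0.036] turn [-0.0012 -0.      0.0013]
[(array([0.501, 0.089, 0.104]), 0.78), (array([0.56 , 0.093, 0.093]), 0.5)]
```

{"name": "carry_out", "arguments": {"rows": [[[0,-0.015,0],[0,0,0],-0.75],[[0,-0.015,0],[0,0,0.04],-0.75],[[0,-0.015,0],[0,0,0.08],-0.75],[[0,-0.015,0],[0,0,0.12],-0.75],[[0,-0.015,0],[0,0,0.16],-0.75],[[0,-0.015,0],[0,0,0.19],-0.75],[[0,-0.015,0],[0,0,0.19],-0.75]]}}

```text
t: 14.15
ee_pos: [0.5129, 0.0768, 0.1007]
eef_rot: [-0.171, 0.583, 0.755, 0.248]
ft_force: [4.2, 2.7, -1.0]
finger_gap: 0.0146
gripper_force: 30.0
```

```bash
cat > f.py <<'E'
from d import *
s=read_state();Rt=R.from_quat(np.array(s["eef_rot"])[[1,2,3,0]]).as_matrix()
print("tool-frame force",Rt.T@s["ft_force"],"moment",Rt.T@s["moment"],s["finger_gap"],s["gripper_force"])
print("turned from .9:",(R.from_matrix(tool(.9).T@Rt)).as_rotvec())
E
python3 f.py
```

```text
tool-frame force [0.52393242 4.44518487 2.51511212] moment [-0.67093589 -0.25457247 -0.04807747] 0.01464037435252516 30.00070792157203
turned from .9: [-0.00224375 -0.00122489  0.59298422]
```

Low forces; finish the turn.

{"name": "carry_out", "arguments": {"rows": [[[0,0.004,0],[0,0,0.04],-0.75],[[0,0.004,0],[0,0,0.08],-0.75],[[0,0.004,0],[0,0,0.12],-0.75],[[0,0.004,0],[0,0,0.16],-0.75],[[0,0.004,0],[0,0,0.195],-0.75],[[0,0.004,0],[0,0,0.195],-0.75],[[0,0.004,0],[0,0,0.195],-0.75]]}}

```text
t: 14.85
ee_pos: [0.5139, 0.0767, 0.1007]
eef_rot: [-0.236, 0.782, 0.545, 0.186]
ft_force: [8.4, 2.8, -5.2]
finger_gap: 0.0148
gripper_force: 30.0
```

```bash
python3 f.py
```

```text
tool-frame force [2.09747437 7.95253922 6.12557875] moment [-1.39045596  0.21110575  0.04639261] 0.014751689185480577 29.999171043746173
turned from .9: [-0.0040614  -0.0016564   1.20192634]
```

Turned 1.20. Open and back straight out, then look.

{"name": "carry_out", "arguments": {"rows": [[[0,0.008,0],[0,0,0],-0.2],[[0,0.008,0],[0,0,0],0],[[0,0.008,0],[0,0,0],0],[[0,0.008,0],[0,0,0],0],[[0,0.008,-0.15],[0,0,0],0],[[0,0.008,-0.4],[0,0,0],0],[[0,0.008,-0.8],[0,0,0],0],[[0,0.008,-0.8],[0,0,0],0]]}}

```text
t: 15.65
ee_pos: [0.5125, 0.0188, 0.1828]
eef_rot: [-0.234, 0.783, 0.545, 0.186]
ft_force: [-0.2, 0.2, -1.1]
finger_gap: 0.0438
gripper_force: 0.0
```

{"name": "carry_out", "arguments": {"rows": [[[0,0,-0.4],[0,0,0],-1],[[0,0,-0.4],[0,0,0],-1],[[0,0,-0.4],[0,0,0],-1],[[0,0,-0.4],[0,0,0],-1]]}}

```text
t: 16.05
ee_pos: [0.5088, -0.0051, 0.2171]
eef_rot: [-0.239, 0.783, 0.545, 0.184]
ft_force: [0.1, -0.1, -1.7]
finger_gap: 0.014
gripper_force: 0.0
```

Run:
```python
from d import *
t=get_image("top");s=get_image("side")
for c,m in(("side",s),("top",t)):print(c,fitcirc(c,m,.569,.238,.192,.107,.015))
print([(np.round(d["point"],3),round(d["confidence"],2)) for d in find_in("lever_pad","top")])
a=cv2.resize(cv2.convertScaleAbs(t[155:250,255:325],alpha=2),None,fx=6,fy=6,interpolation=cv2.INTER_CUBIC)
cv2.imwrite("pics/c7.png",a[:,:,::-1])
```

```text
side (array([0.56620879, 0.24333708]), np.float64(-28.662721633911133))
top (array([0.5755098, 0.227578 ]), np.float64(-16.885242462158203))
[(array([0.61 , 0.064, 0.098]), 0.95)]
```

View pics/c7.png

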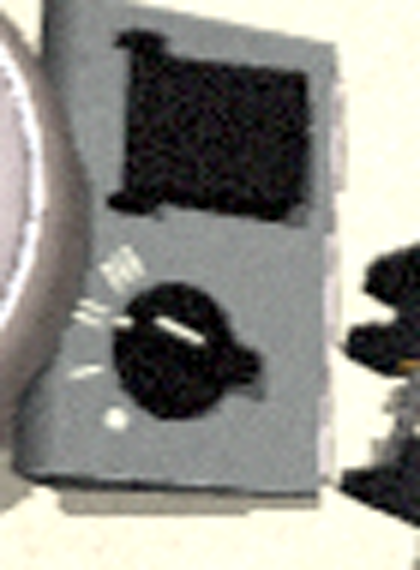

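The pointer now lines up with the two bars (crop pointer (205,340)→(122,322), mark (90,312)). The lever is black, x 135–308 and y 60–215 in the crop, still up.

Run:
```python
from d import *
P=back("top",(300,178),.09);print(P, "free",back("top",(306.3,178.3),.086),"hinge",back("top",(277.5,177),.11))
P=(P+np.array([.611,.043,.091]))/2
print("pad height over panel plane (mm)",1e3*(P-(G-.026*A[:,2]))@A[:,2])
T=tool(-.3)
rel(P+.03*A[:,2],T);rel(P,T)
```

```text
[0.60743553 0.03884096 0.09      ] free [0.60723404 0.0222462  0.086     ] hinge [0.60661689 0.09641089 0.11      ]
pad height over panel plane (mm) 27.747287102256927
from [ 0.509  -0.0053  0.2175] to [0.6084 0.0237 0.1151] shift [-0.002  0.856  0.86 ] turn [-0.0004 -0.0001 -0.0017]
from [ 0.509  -0.0053  0.2175] to [0.6092 0.0409 0.0905] shift [-0.002  0.856  1.11 ] turn [-0.0004 -0.0001 -0.0017]
```

{"name": "carry_out", "arguments": {"rows": [[[0,0.4,0],[0,0,0],-1],[[0,0.86,0],[0,0,0],-1],[[0,0.86,0.2],[0,0,0],-1],[[0,0.86,0.5],[0,0,0],-1],[[0,0.86,0.8],[0,0,0],-1],[[0,0.86,0.95],[0,0,0],-1],[[0,0.86,0.95],[0,0,0],-1]]}}

```text
t: 16.9
ee_pos: [0.6084, 0.031, 0.1048]
eef_rot: [-0.24, 0.783, 0.545, 0.182]
ft_force: [0.5, -0.3, 0.1]
finger_gap: 0.0006
gripper_force: 0.0
```

{"name": "carry_out", "arguments": {"rows": [[[0,0,0.06],[0,0,0],-1],[[0,0,0.12],[0,0,0],-1],[[0,0,0.18],[0,0,0],-1],[[0,0,0.18],[0,0,0],-1]]}}

```text
t: 17.3
ee_pos: [0.6108, 0.0411, 0.0897]
eef_rot: [-0.237, 0.783, 0.545, 0.185]
ft_force: [-0.0, -3.8, 4.3]
finger_gap: 0.0007
gripper_force: 2.9
```

{"name": "carry_out", "arguments": {"rows": [[[0,0,0.04],[0,0,0],-1],[[0,0,0.08],[0,0,0],-1],[[0,0,0.11],[0,0,0],-1],[[0,0,0.11],[0,0,0],-1]]}}

```text
t: 17.7
ee_pos: [0.6104, 0.0493, 0.0784]
eef_rot: [-0.238, 0.783, 0.545, 0.184]
ft_force: [-0.8, -0.3, -0.1]
finger_gap: 0.0003
gripper_force: 0.0
```

```bash
python3 f.py
```

```text
tool-frame force [-0.5770084  -0.62431016 -0.14685197] moment [-0.05388494 -0.32947026  0.10137199] 0.00028479909545659306 0.0
turned from .9: [2.04091807e-04 7.91022852e-04 1.20530181e+00]
```

{"name": "carry_out", "arguments": {"rows": [[[0,0,0.02],[0,0,0],-1],[[0,0,0.035],[0,0,0],-1],[[0,0,0.035],[0,0,0],-1]]}}

```text
t: 18.0
ee_pos: [0.611, 0.0503, 0.0771]
eef_rot: [-0.237, 0.783, 0.545, 0.184]
ft_force: [-8.3, -9.6, 14.4]
finger_gap: 0.0005
gripper_force: 9.0
```

At the stop (19 N). Hold briefly, back off and look.

{"name": "carry_out", "arguments": {"rows": [[[0,0,0],[0,0,0],-1],[[0,0,0],[0,0,0],-1],[[0,0,-0.1],[0,0,0],-1],[[0,0,-0.4],[0,0,0],-1],[[0,0,-0.8],[0,0,0],-1],[[0,0,-1],[0,0,0],-1],[[0,0,-1],[0,0,0],-1]]}}

```text
t: 18.7
ee_pos: [0.6084, -0.0193, 0.1764]
eef_rot: [-0.235, 0.783, 0.545, 0.186]
ft_force: [-0.1, 0.6, -0.4]
finger_gap: 0.0005
gripper_force: 0.0
```

{"name": "carry_out", "arguments": {"rows": [[[-0.5,-0.9,-0.6],[0,0,0],-1],[[-0.5,-0.9,-0.6],[0,0,0],-1],[[-0.5,-0.9,-0.6],[0,0,0],-1],[[-0.5,-0.9,-0.6],[0,0,0],-1],[[-0.5,-0.9,-0.6],[0,0,0],-1]]}}

```text
t: 19.2
ee_pos: [0.4832, -0.0724, 0.2178]
eef_rot: [-0.238, 0.783, 0.544, 0.184]
ft_force: [0.2, 0.3, -0.3]
finger_gap: 0.0002
gripper_force: 0.0
```

Run:
```python
from d import *
print(read_state()["ee_pos"],read_state()["ft_force"])
t=get_image("top");s=get_image("side")
a=cv2.resize(cv2.convertScaleAbs(t[140:250,165:325],alpha=2),None,fx=2.8,fy=2.8,interpolation=cv2.INTER_CUBIC)
a2=cv2.resize(cv2.convertScaleAbs(t[150:250,260:325],alpha=2),None,fx=5,fy=5,interpolation=cv2.INTER_CUBIC)
o=np.zeros((600,800,3),np.uint8);o[:a.shape[0],:a.shape[1]]=a;o[:500,460:785]=a2
b=cv2.resize(s[190:330,190:400],None,fx=2,fy=2,interpolation=cv2.INTER_CUBIC);o[315:595,0:420]=b
cv2.imwrite("pics/c8.png",o[:,:,::-1])
```

```text
[ 0.48324466 -0.07237163  0.21775484] [ 0.15378651  0.28137528 -0.32857811]
```

View pics/c8.png

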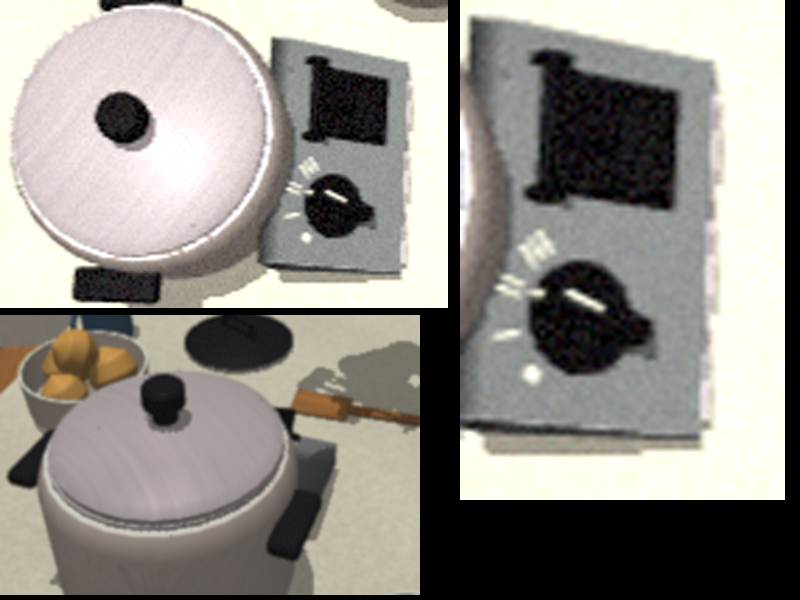

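The lever's free edge moved in (width 540–680 against 135–308 at 6×) and its shadow is gone, so it is down. The dial is on two bars at (505,287), and the lid lies flat on the pot.

```bash
python3 -c "
from workcell import *
print(close_job())"
```

```text
the job is handed in; nothing more can be done
None
```

I handed the job in after about 19 s of robot time: in the last pictures the lid sits flat on the pot's rim, the dial points to the two bars and the start lever stays down, though the hand-in returned no verdict.

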